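# Slip test of the dollhouse dresser

### The job

Do the slip test: take the loose wooden wedge by its thick end, set it down softly with its thin end at the rod under the hinged board's free end, and push it in slowly, without forcing it, until the little dresser just lets go and slides down against the stop strip. Stop there and leave the board propped at that angle on the wedge: the rubber-footed stool on the board must not slide. Touch only the wedge, not the board or the pieces on it, and leave the other things on the desk where they are.

Things in the scene. Friction and masses are not known exactly. Their poses are not given: they have to be found in the camera images.
- board: Birch plywood board, 170 mm wide (its x), 225 long (y), 9 thick, 0.30 kg, hinged at one end to a wooden block fixed to the desk. Origin: mid width of the hinge line, on the underside, 22 mm above the desk. y runs from the hinge to the free end, z is its upward normal. Starts level; the free end only tilts up (0.5 rad at most) about x, nearly freely, and falls back if not propped.
- rod (a point): Lowest point, mid width, of the 10 mm brass rod across under the board's free end, 215 mm from the hinge line; 14 mm above the desk with the board level. The wedge lifts the board here. The desk under the board is open, 142 mm clear between two corner feet beside the rod. Axes as the board's.
- stop (a point): On the board's top face, mid width, at the uphill face of the stop strip (10 mm high), which runs across the board 18 mm from the hinge line. Axes as the board's: y points uphill to the free end. The dresser rests against the strip when its origin is at y = 30 mm here.
- wedge: Loose wooden wedge, 45 mm wide (its x), 245 long (y), 0.32 kg, flat underside. Origin: on the underside below the middle of the grip block, the thick end (y -30 to +30 mm, 72 mm high), to be pinched across the 45 mm. From y = -30 mm the top slopes evenly down to the nose, 8 mm high, at y = -215 mm. Starts on the desk off the board's free end, nose roughly to it. Friction holds it under the rod.
- dresser: Painted blue dollhouse dresser with three rows of drawers, 44 mm deep (x), 65 mm wide over the top (y; 60 mm at the feet and carcase), 55 mm high, about 90 g, standing upright on the board in the left or right half of its width, its y along the board. Origin: middle of the underside. Its smooth feet begin to slide at a board angle that is not known beforehand, somewhere from 0.07 to 0.18 rad.
- stool: Plain light wooden stool, 40 x 40 mm, 46 mm high, about 50 g, on four rubber feet, on the other half of the board. Origin: middle of the underside. It grips better than the dresser: it starts to slide at an angle some 25 to 45 percent steeper than the dresser does.
- rocking_chair: Small beechwood rocking chair, about 96 x 50 x 95 mm, standing on the far side of the desk. Origin: middle of the underside. To be left alone.
- anvil: Small cast-iron anvil, about 75 x 35 x 40 mm, on the far side of the desk. Origin: middle of the underside. To be left alone.
- glue_bottle: White bottle, 38 mm thick, 105 mm high, on the desk beyond the hinge end of the board. Origin: middle of the underside. To be left alone.
- paint_brush: Brush, 170 mm long, lying on the desk on the hinge side of the board. Origin: on the desk under it. To be left alone.
- table: The birch desk, 1160 x 1500 mm. Its top is level, at height 0; origin in the middle of the top.
Not all that is in view belongs to the job. There is more than one size of the stool; the job needs the smallest.

How it is judged:
On the way, in this order (a step that is already met when the one before it is completed fails the run):
1. the wedge carries the board's free end (angle between board's own z axis and vertical above 0.03 rad and contact force between wedge and board above 0.3 N and y of dresser in the frame of stop above 0.06 m), for 0.2 s.
2. the dresser has slid down against the stop strip with the board propped on the wedge (y of dresser in the frame of stop below 0.036 m and angle between board's own z axis and vertical above 0.06 rad and contact force between wedge and board above 0.3 N), for 0.3 s.
At the end, for the whole second after the job is handed in: The dresser stands upright against the stop strip (within 6 mm), the stool stands upright where it was on the board (not slid), and the board rests propped up, tilted more than 0.06 rad, on the wedge, which stands still on the desk, let go (all of step 2 and angle between the z axis of each of dresser, stool and the z axis of board, either way round below 0.15 rad and linear speed of dresser below 0.02 m/s and y of stool in the frame of stop above 0.088 m and contact force between wedge and table above 0.3 N and linear speed of wedge below 0.01 m/s); the robot touches nothing.
It fails at once if the stool slid down the board (y of stool in the frame of stop below 0.085 m).
It fails at once if the robot touched the dresser, the stool or the board (contact force between any of the arm, the fingers and dresser above 0.5 N or contact force between any of the arm, the fingers and stool above 0.5 N or contact force between any of the arm, the fingers and board above 1 N).
It fails at once if the wedge was rammed or forced against the board (over 15 N) (contact force between wedge and board above 15 N).
It fails at once if the wedge was slammed or pressed hard onto the desk (over 60 N) (contact force between wedge and table above 60 N).
It fails at once if a bystander was moved more than 20 mm (distance of any of rocking_chair, anvil, glue_bottle, paint_brush from where it was at the start of the episode above 0.02 m).
It also fails if it takes over 61 s, if anything falls off the work surface, if the arm or the gripper's body presses on something with over 40 N, if the wrist force passes 120 N, or if a joint passes its speed limit or range.

### The arm

A 6-joint arm with a two-finger parallel gripper is mounted at the origin on the work surface. World frame = base frame: x ahead of the robot, y to its left, z up, the work surface at z = 0. Lengths are in m, angles in rad, forces in N, time in s.
With the tool pointing down it reaches from about 0.35 to 0.775 m from the base axis. Payload 7.3 kg.
Tool frame: the origin (TCP) lies at the very end of the fingers, on their centre line; the grasp point (between the pads) lies 19 mm behind it; z points along the fingers, y is the line along which they close (so a half turn about z gives the same grasp; the last joint's range is limited). The gripper opens to 92 mm and grips with 3 to 60 N. Pads are 19 mm wide; open, the fingers measure 130 mm over their backs; the gripper's body (75 mm by 190 mm) begins 47 mm behind the grasp point.
Start: joints at [0.988, 0.342, 1.524, -0, 1.275, -0.146], TCP at [0.222, 0.476, 0.227] pointing down, gripper open.
Joint ranges: [-2.53, 2.53], [-0.77, 2.02], [0.04, 2.7], [-1, 4.14], [0.28, 2.66], [-3.11, 3.11]. Speed limits (rad/s): [2.57, 2.57, 3.14, 3.14, 3.14, 3.14].

### API

Orientations are given as [roll, pitch, yaw] about the fixed x, y, z axes, in that order (R = Rz(yaw) Ry(pitch) Rx(roll)).
In Python, from cell import robot gives the robot as it stands.
- The arm moves only by the tool apply_moves, never from a script. Its argument "motion" is text: rows parted by semicolons, each of 7 numbers parted by spaces: the opening in per cent of the stroke, from 0 (shut) to 100 (fully open), then the shift along the tool's x, y, z in cm, then the turn, a rotation vector about the tool's x, y, z in rad. A call has 1 to 20 rows; each row shifts and turns the commanded pose from where the row before left it, along the tool's axes as they then stand; what a row does not reach is not made up. A row lasts 1/8 s, in which the tool goes at most 62.5 mm and 10.7 degrees, less where a joint would pass 70% of its speed; a pose out of reach is approached as far as the arm can. A call with a gripper value outside its range is refused whole. The fingers move at their own pace and stop on an object; "force" is the grip in N (left out, the last holds). Time passes only in rows, so rows that do not move let the fingers close. It gives the time, the measured TCP pose, the force, the opening and the grip force at its end, in the units of the state.
- robot.observe(): the state, without advancing time (a new reading comes with each control period).
- robot.read_camera(name): name is "side" or "top" or "wrist"; returns a dict with "img" (400x640x3 uint8, red, green, blue), "fovy" (degrees; the focal length in pixels is half the picture's height over the tangent of half this angle, whatever the lens; pixels are square), "cx", "cy" (the principal point, pixels), "R" (3x3) and "t" (3): a world point X has camera coordinates R X + t; the wrist camera has in their place "hand_eye" (4x4, takes a point from camera to tool coordinates, whose origin is the TCP and whose axes are the flange's). Camera axes: x right, y down, z forward; pixel columns grow to the right and rows downward; lengths in m; the calibration is good to about 2 mm. A picture is of the moment at which its call begins: read the wrist's pose just before it. There is no depth.
- robot.hand_in(): hands the job in; it is judged then, once.
Trained networks look in a picture, given as the dict that the camera call returned (one of the last four; its "shot" number tells which), for a name from the list of things; names that differ only in an ending like _2 or _b are one class to them, and where a whole thing is asked for, a point or a joint stands for the part that bears it (a point fixed in the world has none). Each returns a list of dicts, best first, with "score" (0 to 1); they miss things now and then, are a little off and sometimes report something else, mostly with a low value. They report only what shows in the picture. A call takes as long as a camera call. They do not tell look-alikes from the thing itself.
- robot.search_frame(target, picture): "centre" ([x, y, z] in m, in world coordinates, good to about 4 mm: the middle of the surface that is visible of it).
- robot.trace(target, picture): "pixels" (400x640 bool, what is visible of it).
The state is a dict: "time": time; "qpos": joint angles; "qvel": joint speeds; "joint_efforts": joint torques, N m; "tool_pos": TCP position; "tool_rot": TCP orientation; "contact_force": force on the tool from outside, world axes, zero at the start; "torque": the same for the moment, N m; "opening": finger opening in m; "grip_force": force on a finger pad.
Only numpy, scipy, OpenCV 4.12 (cv2) and the standard library are available. Lean on these libraries where they do the work, as an engineer would, in place of code of your own. Each camera call takes 0.05 s, during which the arm holds its last target. There are 200 camera calls.

## Working session

There is one attempt and no reset: what is moved stays moved. The work goes in short steps, Python scripts to look and compute and a tool call to move; the robot and the scene stay as the last step left them, time stands still between calls to the robot, and variables do not carry over. Pictures are saved under pics/ and viewed, at most 10 in all, crops included, and the job is handed in when it is done.

Besides the shell and the picture viewer there is one more tool, called after "Call:" as name(argument=value, ...) on one line, values as JSON. apply_moves: Moves the arm, as the interface text tells. Its arguments: {"type":"object","properties":{"motion":{"type":"string"},"force":{"type":"number"}},"required":["motion"]}

```bash
mkdir -p pics; ls
python3 - <<'E'
from cell import robot
import cv2,numpy as np
o=robot.observe();print(o)
ims=[]
for n in("top","side"):
    p=robot.read_camera(n);print(n,p["fovy"],p["cx"],p["cy"],np.round(p["R"],4).tolist(),np.round(p["t"],4).tolist())
    cv2.imwrite(f"pics/{n}0.png",p["img"][:,:,::-1])
    for k in("board","wedge","dresser","stool","rod","stop"):
        for d in robot.search_frame(k,p)[:3]:print(k,np.round(d["centre"],3),round(d["score"],2))
E
```

```text
pics
{'time': 0.0, 'qpos': array([ 9.87989327e-01,  3.42758762e-01,  1.52499827e+00, -2.01304314e-05,
        1.27538220e+00, -1.46036959e-01]), 'qvel': array([ 1.08276907e-04,  6.50477561e-04, -8.24211212e-04,  5.62481721e-04,
        6.16656398e-05,  9.78211650e-04]), 'joint_efforts': array([-2.01436691e-03, -4.31232655e+01, -2.44217581e+01,  7.16942246e-02,
        5.59248368e-02, -1.79287858e-04]), 'tool_pos': array([0.22186647, 0.47538019, 0.22603279]), 'tool_rot': array([-3.14005973e+00, -2.06011732e-04,  2.70482833e+00]), 'contact_force': array([-0.07821551, -0.63280013,  0.35657539]), 'torque': array([-0.00249477,  0.00071561,  0.02372719]), 'grip_force': 0.0, 'opening': 0.09169677858341244}
top 53.281894332455465 309.54757437674664 196.3444899931315 [[0.0013, -0.9999, 0.014], [-0.9813, -0.004, -0.1922], [0.1922, -0.0135, -0.9813]] [-0.0624, 0.5714, 1.1191]
board [ 0.551 -0.09   0.029] 0.75
board [ 0.415 -0.002 -0.002] 0.67
board [ 0.519 -0.059  0.078] 0.45
wedge [0.612 0.214 0.045] 0.78
dresser [ 0.596 -0.077  0.088] 0.84
stool [ 0.39  -0.065  0.058] 0.75
stool [0.447 0.126 0.06 ] 0.57
stool [ 0.518 -0.06   0.078] 0.56
rod [ 0.554 -0.093  0.032] 0.73
stop [ 0.551 -0.089  0.032] 0.8
stop [ 0.754 -0.128  0.043] 0.53
side 51.822793146691815 314.94810778094273 201.40079863450154 [[-0.9831, -0.1828, -0.0061], [-0.1269, 0.706, -0.6967], [0.1316, -0.6842, -0.7173]] [0.5417, 0.1554, 1.0087]
board [ 0.55  -0.046  0.03 ] 0.79
wedge [0.615 0.251 0.046] 0.62
wedge [ 0.529 -0.048  0.079] 0.42
dresser [ 0.601 -0.06   0.082] 0.57
stool [ 0.394 -0.05   0.056] 0.87
stool [0.445 0.136 0.063] 0.7
stool [ 0.522 -0.047  0.078] 0.55
rod [ 0.554 -0.042  0.032] 0.93
stop [ 0.547 -0.044  0.031] 0.75
stop [ 0.603 -0.057  0.082] 0.3
```

View pics/top0.png

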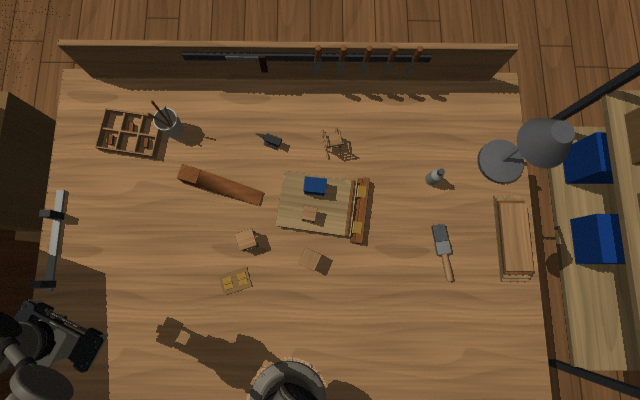

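View pics/side0.png

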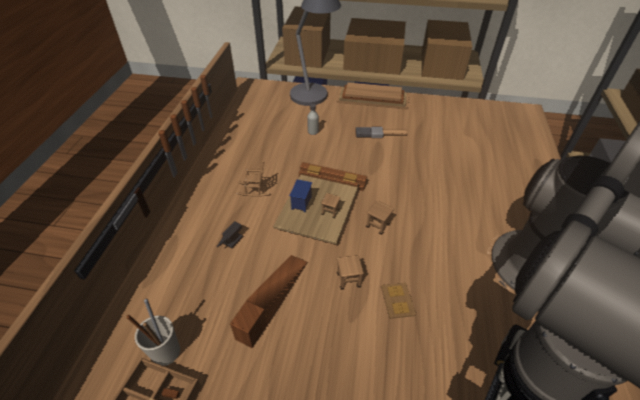

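The top view shows the wedge with its thick end at about (188,173) and its nose at (262,199). The board covers columns 278–355 with the hinge on the right, the dresser is at (315,185) and the small stool on the board is at (311,214). Next I fit the wedge and board poses to their masks.

```bash
cat > h.py <<'E'
from cell import robot
import cv2,numpy as np
from scipy.optimize import minimize
from scipy.spatial.transform import Rotation as Ro
def cam(p,o=None):
    f=200/np.tan(np.radians(p["fovy"]/2))
    if "hand_eye" in p:
        T=np.eye(4);T[:3,:3]=Ro.from_euler("xyz",o["tool_rot"]).as_matrix();T[:3,3]=o["tool_pos"]
        T=np.linalg.inv(T@p["hand_eye"]);R,t=T[:3,:3],T[:3,3]
    else: R,t=np.array(p["R"]),np.array(p["t"])
    return dict(f=f,c=np.array([p["cx"],p["cy"]]),R=R,t=t)
def proj(C,X):
    q=np.asarray(X)@C["R"].T+C["t"];return q[:,:2]/q[:,2:]*C["f"]+C["c"]
def ray(C,uv,z):
    d=C["R"].T@np.append((np.array(uv)-C["c"])/C["f"],1);o=-C["R"].T@C["t"];return o+d*(z-o[2])/d[2]
W=np.array([[s*.0225,y,z] for s in(-1,1) for y,z in((.03,0),(.03,.072),(-.03,.072),(-.215,.008),(-.215,0))])
B=np.array([[s*.085,y,z] for s in(-1,1) for y in(0,.225) for z in(.022,.031)])
def place(M,x,y,a):
    c,s=np.cos(a),np.sin(a);return M@np.array([[c,s,0],[-s,c,0],[0,0,1]])+[x,y,0]
def hullmask(C,X):
    m=np.zeros((400,640),np.uint8);h=cv2.convexHull(proj(C,X).astype(np.float32))
    cv2.fillConvexPoly(m,np.round(h*16).astype(np.int32),1,cv2.LINE_8,4);return m>0
def fit(M,views,x0):
    def cost(v): return sum(((hullmask(C,place(M,*v))^m)&~ig).sum()/m.sum() for C,m,ig in views)
    best=None
    for k in range(3):
        s=np.array([[0,0,0],[.02,0,0],[0,.02,0],[0,0,.1]])/(2**k)
        r=minimize(cost,x0,method="Nelder-Mead",options=dict(initial_simplex=x0+s,xatol=1e-4,fatol=1e-5));x0=r.x
    return r.x,r.fun
def outline(im,C,X,col):
    h=cv2.convexHull(proj(C,X).astype(np.float32));cv2.polylines(im,[np.round(h*16).astype(np.int32)],True,col,1,cv2.LINE_AA,4)
E
python3 - <<'E'
from h import *
V={"wedge":[],"board":[]};P=[]
for n in("top","side"):
    p=robot.read_camera(n);C=cam(p);P.append((n,p,C))
    mk={}
    for k in("wedge","board","dresser","stool"):
        mk[k]=[(d["pixels"],d["score"]) for d in robot.trace(k,p)]
        print(n,k,[(int(m.sum()),np.argwhere(m).mean(0).round().tolist(),round(s,2)) for m,s in mk[k]])
    z=np.zeros((400,640),bool)
    V["wedge"].append((C,mk["wedge"][0][0],z))
    ig=z.copy()
    for m,s in mk["dresser"][:1]+mk["stool"]: ig|=m
    ig=cv2.dilate(ig.astype(np.uint8),np.ones((5,5)))>0
    V["board"].append((C,mk["board"][0][0],ig))
r={}
for k,M,x0 in(("wedge",W,[.63,.28,-.3]),("board",B,[.55,-.17,-.05])):
    r[k]=(M,)+fit(M,V[k],np.array(x0));print(k,r[k][1:])
    for v in V[k]: print("  single",fit(M,[v],r[k][1]))
ims=[]
for n,p,C in P:
    im=p["img"][:,:,::-1].copy()
    for k in r: outline(im,C,place(r[k][0],*r[k][1]),(0,255,0))
    a=im[130:270,165:385] if n=="top" else im[150:350,210:400]
    ims.append(cv2.resize(a,None,fx=2,fy=2) if 0 else cv2.resize(a,(400,int(400*a.shape[0]/a.shape[1]))))
h=max(i.shape[0] for i in ims)
cv2.imwrite("pics/fit.png",np.hstack([cv2.copyMakeBorder(i,0,h-i.shape[0],0,0,0) for i in ims]))
E
```

```text
top wedge [(1404, [185.0, 219.0], 0.77)]
top board [(3620, [205.0, 317.0], 0.56)]
top dresser [(382, [186.0, 315.0], 0.84)]
top stool [(318, [259.0, 310.0], 0.79), (181, [214.0, 309.0], 0.7), (338, [240.0, 246.0], 0.62)]
side wedge [(2687, [302.0, 265.0], 0.8)]
side board [(3273, [210.0, 318.0], 0.79)]
side dresser [(560, [195.0, 300.0], 0.55)]
side stool [(583, [216.0, 379.0], 0.96), (684, [270.0, 349.0], 0.75), (278, [203.0, 330.0], 0.58)]
wedge (array([ 0.63667544,  0.29244377, -0.28920137]), np.float64(0.1808210260015247))
  single (array([ 0.63703775,  0.29262644, -0.31002404]), np.float64(0.09971509971509972))
  single (array([ 0.63677971,  0.29246531, -0.28851668]), np.float64(0.06289542240416822))
board (array([ 0.54107699, -0.19378895, -0.15115221]), np.float64(0.06930224353618168))
  single (array([ 0.53987978, -0.19422624, -0.15012627]), np.float64(0.029281767955801105))
  single (array([ 0.54500337, -0.19331868, -0.1332771 ]), np.float64(0.021081576535288724))
```

View pics/fit.png

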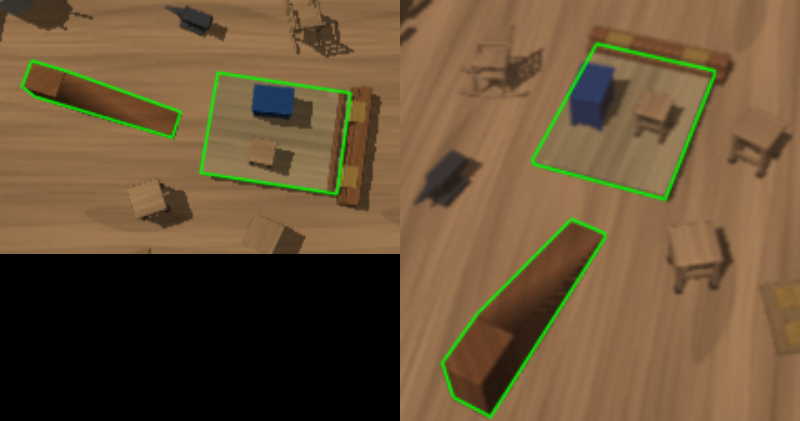

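The fits match both outlines. The board is at (0.541,-0.194) with yaw -0.15, and the wedge is at (0.637,0.292) with yaw about -0.30. I'll move above the grip block and turn.

Call:
apply_moves(motion="100 -3 0 0.5 0 0 0.1;100 -3.03 -0.28 0.5 0 0 0.1;100 -3.1 -0.5 0.5 0 0 0.1;100 -3 -0.8 0.5 0 0 0.1;100 -2.9 -1.1 0.5 0 0 0.1;100 -2.8 -1.4 0.5 0 0 0.1;100 -2.6 -1.7 0.5 0 0 0.1;100 -2.4 -1.9 0.5 0 0 0.1;100 -2.2 -2.1 0.5 0 0 0.1;100 -2 -2.3 0.5 0 0 0.1;100 -1.8 -2.5 0.5 0 0 0.1;100 -1.5 -2.6 0.5 0 0 0.1;100 -1.3 -2.8 0.5 0 0 0.1;100 -1 -2.9 0.5 0 0 0.1;100 0 0 0 0 0 0.03;100 0 0 0 0 0 0")

```text
time: 3.2
tool_pos: [0.1844, 0.1708, 0.1572]
tool_rot: [3.14, -0.001, 1.276]
contact_force: [0.4, -0.1, 0.3]
opening: 0.092
grip_force: 0.0
```

Call:
apply_moves(motion="100 1 1.6 0 0 0 0;100 2 3.2 0 0 0 0;100 2 3.2 0 0 0 0;100 2 3.2 0 0 0 0;100 2 3.2 0 0 0 0;100 2 3.2 0 0 0 0;100 2 3.2 0 0 0 0;100 2 3.2 0 0 0 0;100 2 3.2 0 0 0 0;100 2 3.2 0 0 0 0;100 2 3.2 0 0 0 0;100 2 3.2 0 0 0 0;100 1.7 3 0 0 0 0;100 0 0 0 0 0 0;100 0 0 0 0 0 0")

```text
time: 5.08
tool_pos: [0.6358, 0.2903, 0.1558]
tool_rot: [-3.14, 0.001, 1.275]
contact_force: [-0.3, -0.4, -0.6]
opening: 0.092
grip_force: 0.0
```

Run:
```python
from h import *
o=robot.observe();p=robot.read_camera("wrist");C=cam(p,o)
print(o["tool_pos"],o["tool_rot"])
im=p["img"][:,:,::-1].copy()
outline(im,C,place(W,.637,.2925,-.30),(0,255,0));outline(im,C,place(B,.541,-.194,-.15),(255,0,0))
cv2.imwrite("pics/w1.png",im)
t=robot.trace("wedge",p)
for d in t:print(d["score"],d["pixels"].sum())
if t: print(fit(W,[(C,t[0]["pixels"],np.zeros((400,640),bool))],np.array([.637,.2925,-.30])))
```

```text
[0.63583441 0.29026583 0.15576903] [-3.14024120e+00  7.98607821e-04  1.27513229e+00]
0.67 8746
0.33 143108
(array([ 0.63702947,  0.29537506, -0.28968013]), np.float64(0.4870798079121884))
```

View pics/w1.png

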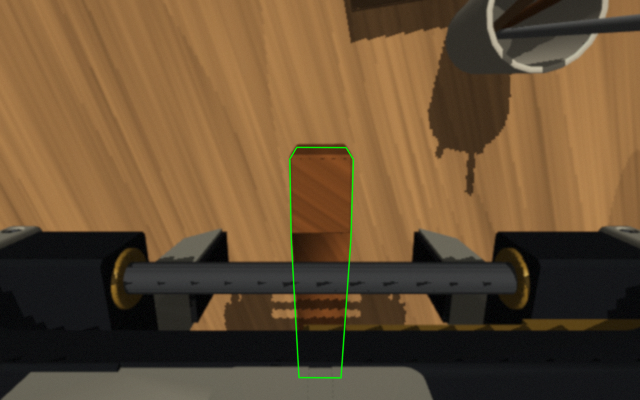

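The fitted outline lands on the real grip block at about (290–352, 148–232), centred between the fingers. Descend and grip.

Call:
apply_moves(motion="100 0.2 0 1.5 0 0 0;100 0 0.1 2 0 0 0;100 0 0 2 0 0 0;100 0 0 2 0 0 0;100 0 0 2 0 0 0;100 0 0 1.5 0 0 0;100 0 0 1 0 0 0;100 0 0 0.7 0 0 0;100 0 0 0 0 0 0;45 0 0 0 0 0 0;40 0 0 0 0 0 0;40 0 0 0 0 0 0;40 0 0 0 0 0 0;40 0 0 0 0 0 0;40 0 0 0 0 0 0;40 0 0 0 0 0 0", force=25)

```text
time: 7.18
tool_pos: [0.6376, 0.2922, 0.0298]
tool_rot: [-3.141, -0.0, 1.275]
contact_force: [-1.7, 0.7, 0.1]
opening: 0.0449
grip_force: 25.0
```

Call:
apply_moves(motion="40 0 0 -0.4 0 0 0;40 0 0 -0.6 0 0 0;40 -0.2 -0.55 0 0 0 0;40 -0.2 -0.55 0 0 0 0;40 -0.2 -0.55 0 0 0 0;40 -0.2 -0.55 0 0 0 0;40 0 0 0 0 0 -0.05;40 0 0 0 0 0 -0.05;40 0 0 0 0 0 -0.046;40 0 0 0 0 0 0;40 0 0 0 0 0 0")

```text
time: 8.55
tool_pos: [0.6142, 0.2909, 0.0398]
tool_rot: [3.142, -0.0, 1.42]
contact_force: [0.5, 0.4, -3.8]
opening: 0.0446
grip_force: 25.0
```

Run:
```python
from h import *
o=robot.observe();print(o["tool_pos"],o["tool_rot"],o["contact_force"],o["grip_force"])
tp=o["tool_pos"];up=np.array([0,0,.01])
cs=[]
for n in("top","side"):
    p=robot.read_camera(n);C=cam(p)
    im=p["img"][:,:,::-1].copy()
    outline(im,C,place(W,tp[0],tp[1],o["tool_rot"][2]-np.pi/2)+up,(0,255,0));outline(im,C,place(B,.541,-.194,-.15),(255,0,0))
    a=im[130:270,165:385] if n=="top" else im[180:330,230:400]
    cs.append(cv2.resize(a,(400,int(400*a.shape[0]/a.shape[1]))))
h=max(i.shape[0] for i in cs)
cv2.imwrite("pics/f2.png",np.hstack([cv2.copyMakeBorder(i,0,h-i.shape[0],0,0,0) for i in cs]))
```

```text
[0.61420132 0.29094059 0.03976777] [ 3.14157260e+00 -8.15892729e-05  1.41996144e+00] [ 0.47548499  0.4436285  -3.75317781] 24.999639987945557
```

View pics/f2.png

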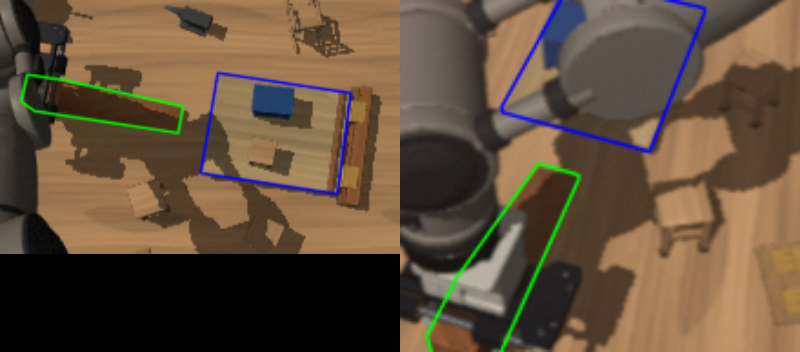

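Call:
apply_moves(motion="40 0 0 0.3 0 0 0;40 0 0 0.3 0 0 0;40 0 0 0.2 0 0 0;40 0 0 0.1 0 0 0;40 0 0 0.05 0 0 0;40 0 0 0 0 0 0;40 0 0 0 0 0 0")

```text
time: 9.52
tool_pos: [0.6144, 0.2909, 0.0303]
tool_rot: [3.141, -0.0, 1.421]
contact_force: [-0.3, -0.1, -3.5]
opening: 0.045
grip_force: 25.0
```

Call:
apply_moves(motion="40 0 0 0.05 0 0 0;40 0 0 0 0 0 0;40 -0.3 0 0 0 0 0;40 -0.5 0 0 0 0 0;40 -0.5 0 0 0 0 0;40 -0.5 0 0 0 0 0;40 -0.5 0 0 0 0 0;40 -0.5 0 0 0 0 0;40 -0.5 0 0 0 0 0;40 -0.5 0 0 0 0 0;40 -0.5 0 0 0 0 0;40 -0.5 0 0 0 0 0;40 -0.5 0 0 0 0 0;40 -0.5 0 0 0 0 0;40 -0.4 0 0 0 0 0;40 -0.3 0 0 0 0 0;40 0 0 0 0 0 0")

```text
time: 11.65
tool_pos: [0.6046, 0.2263, 0.0298]
tool_rot: [3.142, 0.0, 1.42]
contact_force: [0.3, 0.2, -3.7]
opening: 0.0448
grip_force: 25.0
```

Call:
apply_moves(motion="40 -0.2 0 0 0 0 0;40 -0.2 0 0 0 0 0;40 -0.2 0 0 0 0 0;40 -0.2 0 0 0 0 0;40 -0.2 0 0 0 0 0;40 -0.2 0 0 0 0 0;40 -0.2 0 0 0 0 0;40 -0.2 0 0 0 0 0;40 -0.2 0 0 0 0 0;40 -0.2 0 0 0 0 0;40 -0.2 0 0 0 0 0;40 -0.2 0 0 0 0 0;40 -0.2 0 0 0 0 0;40 -0.2 0 0 0 0 0;40 -0.2 0 0 0 0 0;40 -0.2 0 0 0 0 0;40 -0.2 0 0 0 0 0;40 0 0 0 0 0 0;40 0 0 0 0 0 0")

```text
time: 14.02
tool_pos: [0.5995, 0.1927, 0.0298]
tool_rot: [-3.142, 0.0, 1.421]
contact_force: [-0.3, 1.8, -1.2]
opening: 0.0451
grip_force: 25.0
```

```bash
cat > mon.py <<'E'
from h import *
import sys
o=robot.observe();tp=o["tool_pos"]
print("t",o["time"],tp.round(4),o["contact_force"].round(1))
s=(tp[0]-.541)*.149+(tp[1]+.194)*.989
hgt=.008+.346*(.215-(s-.215));print("theta pred",round((hgt-.014)/.215,3))
p=robot.read_camera("top")
for k in("dresser","stool"):
    for d in robot.trace(k,p):
        m=np.argwhere(d["pixels"]);c=m.mean(0)
        if 275<c[1]<360 and 170<c[0]<232: print(k,round(d["score"],2),c.round(1)[::-1],m[:,1].min(),m[:,1].max(),len(m))
if len(sys.argv)>1:
    im=p["img"][:,:,::-1];cv2.imwrite(sys.argv[1],cv2.resize(im[130:270,165:385],(660,420)))
E
python3 mon.py pics/m1.png
```

```text
t 14.025 [0.5995 0.1927 0.0298] [-0.3  1.8 -1.2]
theta pred 0.035
dresser 0.85 [315.2 185.4] 304 327 386
stool 0.76 [309.6 213.6] 302 317 206
```

View pics/m1.png

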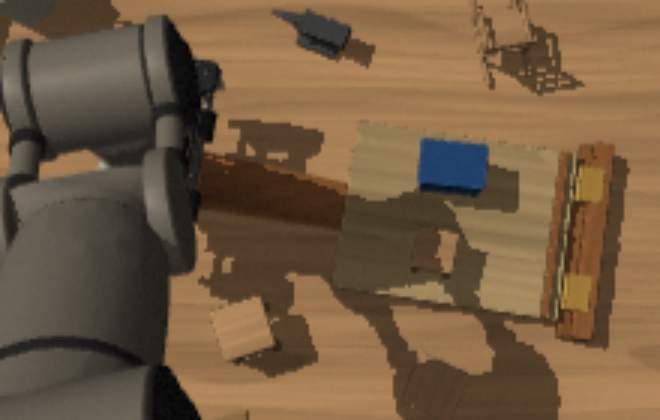

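The board is now lifted (free end at crop column 350, shadowed), resting on the wedge, and the dresser and stool have not moved. I continue in small steps.

Call:
apply_moves(motion="40 -0.15 0 0 0 0 0;40 -0.15 0 0 0 0 0;40 -0.15 0 0 0 0 0;40 -0.15 0 0 0 0 0;40 -0.15 0 0 0 0 0;40 -0.15 0 0 0 0 0;40 -0.15 0 0 0 0 0;40 -0.15 0 0 0 0 0;40 -0.15 0 0 0 0 0;40 -0.15 0 0 0 0 0;40 -0.15 0 0 0 0 0;40 -0.15 0 0 0 0 0;40 0 0 0 0 0 0;40 0 0 0 0 0 0")

```text
time: 15.92
tool_pos: [0.5968, 0.175, 0.0297]
tool_rot: [-3.142, 0.0, 1.421]
contact_force: [-0.1, 2.4, -0.6]
opening: 0.0451
grip_force: 25.0
```

```bash
python3 mon.py
```

```text
t 15.925 [0.5968 0.175  0.0297] [-0.1  2.4 -0.6]
theta pred 0.063
dresser 0.65 [316.  185.2] 305 327 394
stool 0.45 [309.9 213.1] 302 318 212
```

Call:
apply_moves(motion="40 -0.1 0 0 0 0 0;40 -0.1 0 0 0 0 0;40 -0.1 0 0 0 0 0;40 -0.1 0 0 0 0 0;40 -0.1 0 0 0 0 0;40 -0.1 0 0 0 0 0;40 0 0 0 0 0 0;40 0 0 0 0 0 0;40 0 0 0 0 0 0;40 0 0 0 0 0 0")

```text
time: 17.32
tool_pos: [0.596, 0.1691, 0.0297]
tool_rot: [-3.142, 0.0, 1.421]
contact_force: [-0.6, 2.5, -0.1]
opening: 0.0449
grip_force: 25.0
```

```bash
python3 mon.py
```

```text
t 17.325 [0.596  0.1691 0.0297] [-0.6  2.5 -0.1]
theta pred 0.073
dresser 0.83 [315.8 185.4] 304 328 409
stool 0.61 [310.5 212.8] 303 318 198
```

Call:
apply_moves(motion="40 -0.1 0 0 0 0 0;40 -0.1 0 0 0 0 0;40 -0.1 0 0 0 0 0;40 -0.1 0 0 0 0 0;40 -0.1 0 0 0 0 0;40 0 0 0 0 0 0;40 0 0 0 0 0 0;40 0 0 0 0 0 0;40 0 0 0 0 0 0;40 0 0 0 0 0 0")

```text
time: 18.73
tool_pos: [0.5952, 0.1642, 0.0297]
tool_rot: [-3.142, 0.0, 1.421]
contact_force: [0.7, 3.0, -1.0]
opening: 0.0444
grip_force: 25.0
```

```bash
python3 mon.py
```

```text
t 18.725 [0.5952 0.1642 0.0297] [ 0.7  3.  -1. ]
theta pred 0.081
dresser 0.8 [316.8 184.8] 305 329 427
dresser 0.7 [316.6 204.5] 276 356 3639
stool 0.6 [309.8 213.1] 303 316 176
```

Call:
apply_moves(motion="40 -0.1 0 0 0 0 0;40 -0.1 0 0 0 0 0;40 -0.1 0 0 0 0 0;40 -0.1 0 0 0 0 0;40 -0.1 0 0 0 0 0;40 0 0 0 0 0 0;40 0 0 0 0 0 0;40 0 0 0 0 0 0;40 0 0 0 0 0 0;40 0 0 0 0 0 0")

```text
time: 20.12
tool_pos: [0.5945, 0.1593, 0.0298]
tool_rot: [3.141, 0.0, 1.421]
contact_force: [0.6, 3.5, -0.0]
opening: 0.0448
grip_force: 25.0
```

```bash
python3 mon.py
```

```text
t 20.125 [0.5945 0.1593 0.0298] [ 0.6  3.5 -0. ]
theta pred 0.089
dresser 0.96 [316.7 185. ] 305 329 395
stool 0.51 [311.5 213.2] 303 319 214
```

Call:
apply_moves(motion="40 -0.1 0 0 0 0 0;40 -0.1 0 0 0 0 0;40 -0.1 0 0 0 0 0;40 -0.1 0 0 0 0 0;40 -0.1 0 0 0 0 0;40 0 0 0 0 0 0;40 0 0 0 0 0 0;40 0 0 0 0 0 0;40 0 0 0 0 0 0;40 0 0 0 0 0 0")

```text
time: 21.52
tool_pos: [0.5937, 0.1544, 0.0297]
tool_rot: [3.142, -0.0, 1.421]
contact_force: [-0.1, 4.4, -0.0]
opening: 0.0451
grip_force: 25.0
```

```bash
python3 mon.py
```

```text
t 21.525 [0.5937 0.1544 0.0297] [-0.1  4.4 -0. ]
theta pred 0.097
dresser 0.93 [316.5 185.6] 305 328 397
stool 0.52 [311.  212.4] 305 318 163
```

Call:
apply_moves(motion="40 -0.1 0 0 0 0 0;40 -0.1 0 0 0 0 0;40 -0.1 0 0 0 0 0;40 -0.1 0 0 0 0 0;40 -0.1 0 0 0 0 0;40 0 0 0 0 0 0;40 0 0 0 0 0 0;40 0 0 0 0 0 0;40 0 0 0 0 0 0;40 0 0 0 0 0 0")

```text
time: 22.92
tool_pos: [0.593, 0.1495, 0.0297]
tool_rot: [3.141, -0.0, 1.421]
contact_force: [1.2, 3.8, -0.5]
opening: 0.0445
grip_force: 25.0
```

```bash
python3 mon.py
```

```text
t 22.925 [0.593  0.1495 0.0297] [ 1.2  3.8 -0.5]
theta pred 0.105
dresser 0.78 [316.8 184.9] 305 329 392
stool 0.55 [310.9 212.9] 303 319 210
```

Call:
apply_moves(motion="40 -0.1 0 0 0 0 0;40 -0.1 0 0 0 0 0;40 -0.1 0 0 0 0 0;40 -0.1 0 0 0 0 0;40 -0.1 0 0 0 0 0;40 -0.1 0 0 0 0 0;40 0 0 0 0 0 0;40 0 0 0 0 0 0;40 0 0 0 0 0 0;40 0 0 0 0 0 0;40 0 0 0 0 0 0")

```text
time: 24.45
tool_pos: [0.592, 0.1436, 0.0297]
tool_rot: [-3.142, -0.0, 1.421]
contact_force: [-0.2, 3.7, 0.4]
opening: 0.045
grip_force: 25.0
```

```bash
python3 mon.py
```

```text
t 24.45 [0.592  0.1436 0.0297] [-0.2  3.7  0.4]
theta pred 0.115
dresser 0.7 [316.7 184.7] 306 328 375
stool 0.76 [311.  213.2] 303 318 205
```

Call:
apply_moves(motion="40 -0.1 0 0 0 0 0;40 -0.1 0 0 0 0 0;40 -0.1 0 0 0 0 0;40 -0.1 0 0 0 0 0;40 -0.1 0 0 0 0 0;40 -0.1 0 0 0 0 0;40 0 0 0 0 0 0;40 0 0 0 0 0 0;40 0 0 0 0 0 0;40 0 0 0 0 0 0;40 0 0 0 0 0 0")

```text
time: 25.98
tool_pos: [0.5912, 0.1377, 0.0297]
tool_rot: [3.141, -0.0, 1.421]
contact_force: [1.5, 4.1, -0.6]
opening: 0.0449
grip_force: 25.0
```

```bash
python3 mon.py
```

```text
t 25.975 [0.5912 0.1377 0.0297] [ 1.5  4.1 -0.6]
theta pred 0.124
dresser 0.79 [317.2 185.1] 305 329 422
stool 0.7 [311.4 213. ] 304 319 204
```

Call:
apply_moves(motion="40 -0.1 0 0 0 0 0;40 -0.1 0 0 0 0 0;40 -0.1 0 0 0 0 0;40 -0.1 0 0 0 0 0;40 -0.1 0 0 0 0 0;40 -0.1 0 0 0 0 0;40 0 0 0 0 0 0;40 0 0 0 0 0 0;40 0 0 0 0 0 0;40 0 0 0 0 0 0;40 0 0 0 0 0 0")

```text
time: 27.5
tool_pos: [0.5902, 0.1317, 0.0297]
tool_rot: [-3.142, -0.0, 1.421]
contact_force: [1.2, 3.0, 1.5]
opening: 0.0446
grip_force: 25.0
```

```bash
python3 mon.py
```

```text
t 27.5 [0.5902 0.1317 0.0297] [1.2 3.  1.5]
theta pred 0.134
dresser 0.82 [317.2 184.5] 306 329 413
stool 0.78 [311.4 212.9] 305 318 183
```

Call:
apply_moves(motion="40 -0.1 0 0 0 0 0;40 -0.1 0 0 0 0 0;40 -0.1 0 0 0 0 0;40 -0.1 0 0 0 0 0;40 -0.1 0 0 0 0 0;40 -0.1 0 0 0 0 0;40 0 0 0 0 0 0;40 0 0 0 0 0 0;40 0 0 0 0 0 0;40 0 0 0 0 0 0;40 0 0 0 0 0 0")

```text
time: 29.02
tool_pos: [0.5895, 0.1259, 0.0297]
tool_rot: [3.141, -0.0, 1.421]
contact_force: [1.3, 5.1, 0.9]
opening: 0.0448
grip_force: 25.0
```

```bash
python3 mon.py
```

```text
t 29.025 [0.5895 0.1259 0.0297] [1.3 5.1 0.9]
theta pred 0.143
dresser 0.74 [326.3 186.1] 314 339 449
stool 0.73 [311.4 212.6] 304 319 199
```

The dresser is sliding; I hold and watch.

Call:
apply_moves(motion="40 0 0 0 0 0 0;40 0 0 0 0 0 0;40 0 0 0 0 0 0;40 0 0 0 0 0 0;40 0 0 0 0 0 0;40 0 0 0 0 0 0;40 0 0 0 0 0 0;40 0 0 0 0 0 0")

```text
time: 30.18
tool_pos: [0.5894, 0.1258, 0.0297]
tool_rot: [3.141, -0.0, 1.421]
contact_force: [1.6, 5.0, 0.3]
opening: 0.045
grip_force: 25.0
```

```bash
python3 mon.py pics/m2.png
```

```text
t 30.175 [0.5894 0.1258 0.0297] [1.6 5.  0.3]
theta pred 0.144
dresser 0.6 [343.5 189.5] 331 356 422
stool 0.61 [311.6 213. ] 305 318 177
```

View pics/m2.png

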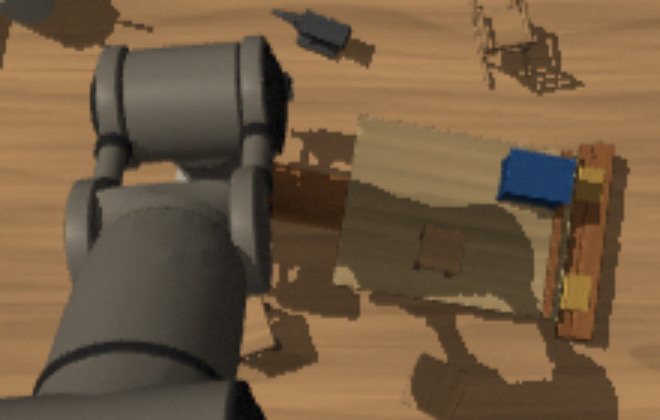

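The dresser is against the stop strip (crop 500–575, strip at about 570), and the stool hasn't moved. I ease the grip, release and retract upward.

Call:
apply_moves(motion="40 0 0 0 0 0 0;40 0 0 0 0 0 0;40 0 0 0 0 0 0;40 0 0 0 0 0 0", force=4)

```text
time: 30.82
tool_pos: [0.5894, 0.1257, 0.0297]
tool_rot: [3.142, 0.0, 1.421]
contact_force: [0.4, 3.5, 0.9]
opening: 0.0451
grip_force: 4.0
```

Call:
apply_moves(motion="60 0 0 0 0 0 0;75 0 0 0 0 0 0;90 0 0 0 0 0 0;100 0 0 0 0 0 0;100 0 0 0 0 0 0;100 0 0 0 0 0 0;100 0 0 -0.5 0 0 0;100 0 0 -1 0 0 0;100 0 0 -2 0 0 0;100 0 0 -3 0 0 0;100 0 0 -3 0 0 0;100 0 0 -3 0 0 0;100 1 0 -2 0 0 0;100 2 0 0 0 0 0;100 3 0 0 0 0 0;100 3 0 0 0 0 0;100 2 0 0 0 0 0;100 0 0 0 0 0 0")

```text
time: 33.08
tool_pos: [0.6054, 0.236, 0.1738]
tool_rot: [-3.141, 0.0, 1.423]
contact_force: [0.2, -0.2, -0.2]
opening: 0.0919
grip_force: 0.0
```

```bash
python3 mon.py pics/m3.png
```

```text
t 33.075 [0.6054 0.236  0.1738] [ 0.2 -0.2 -0.2]
theta pred -0.036
dresser 0.59 [343.6 189.6] 331 356 424
stool 0.74 [311.4 212.9] 304 319 223
```

View pics/m3.png

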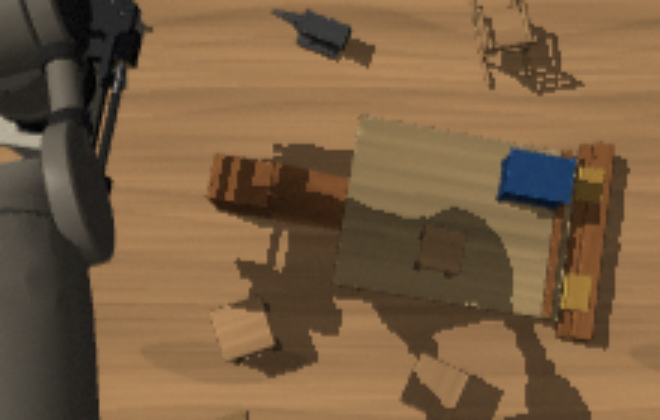

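The wedge is free and the board is propped. The dresser is at the stop, the stool is in place and the robot is clear of everything.

```bash
python3 -c "
from cell import robot
print(robot.hand_in())"
```

```text
the job is handed in; nothing more can be done
None
```

The slip test is done and handed in: the dresser let go at about 0.14 rad (estimated from how far the wedge went in) and rests against the stop strip, the stool did not slide, and the board stays propped on the released wedge; the judge's verdict was not shown.

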